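# Break down a stack of roller parts into its kit trays

## Robot

A 6-joint arm with a two-finger parallel gripper is mounted at the origin on a cart in front of the work surface, level with it; the furniture and walls round the work are solid. World frame = base frame: x ahead of the robot, y to its left, z up, the work surface at z = 0. Lengths are in mm, angles in rad, forces in N, time in s.
With the tool pointing down it reaches from about 350 to 950 mm from the base axis. Payload 17.4 kg.
Tool frame: the origin (TCP) lies on the centre line of the jaws, within the pads' length; the fingertips stand 25 mm ahead of it and the grasp point (between the pads) lies 6 mm ahead of it; z points along the fingers, y is the direction in which the jaws open and shut (so a half turn about z gives the same grasp; the last joint's range is limited). The gripper opens to 93 mm and grips with 3 to 60 N. Pads are 15 mm wide; open, the fingers measure 128 mm over their backs; the gripper's body (75 mm by 188 mm) begins 65 mm behind the grasp point.
Start: joints at [-1.388, 0.116, 1.442, -0, 1.584, -0.038], TCP at [147.822, -658.621, 243.646] pointing down, gripper open.
Joint ranges: [-2.83, 2.83], [-0.83, 2.19], [0.07, 2.5], [-1.14, 4.28], [0.01, 3], [-2.97, 2.97]. Speed limits (rad/s): [1.89, 1.89, 2.22, 3.14, 3.14, 3.14].

## Interface

Orientations are given as a rotation vector (axis times angle).
In Python, from workcell import readout, cams, order gives the robot as it stands. The module is installed in compiled form; this text tells all that it offers.
- The arm moves only by the shell command python3 -m handwheel 'ROWS' [FORCE]. ROWS is text: rows parted by semicolons, each of 5 numbers parted by spaces: the shift along the tool's x, y, z in m, then the turn about the tool's z in rad, then the closure, from -1 (fully open) to 1 (shut), so that 0 is half open. In form: tx ty tz twist jaw; .... A call has 1 to 12 rows; each row is the pose to reach, as a shift and turn from the pose commanded when the call began, along the tool's axes at that moment; what a row does not reach only later rows make up. A row lasts 1/10 s, in which the tool goes at most 50 mm and 8.59 degrees, less where a joint would pass 70% of its speed; a pose out of reach is approached as far as the arm can. A call with a gripper value outside its range is refused whole. The fingers move at their own pace and stop on an object; FORCE is the grip in N (left out, the last holds). Time passes only in rows, so rows that repeat a pose let the fingers close. It gives the time, the measured TCP pose, the force and the opening at its end, in the units of the state.
- readout.state(): the state, without advancing time (a new reading comes with each control period).
- cams.read_camera(name): name is "scene" or "top"; returns (picture, depth): 384x512x3 uint8, red, green, blue; 384x512 float32, mm along the optical axis (not along the pixel's ray), 0 where there is no reading.
- cams.camera_model(name): a dict with "fovy" (degrees; the focal length in pixels is half the picture's height over the tangent of half this angle, whatever the lens; pixels are square), "cx", "cy" (the principal point, pixels), "xyz" and "rotation" of the camera in the world. Camera axes: x right, y down, z forward; pixel columns grow to the right and rows downward; lengths in mm; the calibration is good to about 2 mm. A picture is of the moment at which its call begins. camera_model takes no time and is no camera call.
- order.job_done(): hands the job in, once; it reports no verdict.
The state is a dict: "time": time; "joints": joint angles; "qd": joint speeds; "joint_torque": joint torques, N m; "ee_pos": TCP position; "ee_rot": TCP orientation; "ft_force": force on the tool from outside, world axes, zero at the start; "torque": the same for the moment, N m; "gripper_width": opening from 0.0 (shut) to 1.0 (fully open).
Only numpy, scipy, OpenCV 4.12 (cv2) and the standard library are available. Lean on these libraries where they do the work, as an engineer would, in place of code of your own. Each camera call takes 0.05 s, during which the arm holds its last target.

## Task

Take the stack of parts on the trolley apart from the top down: white slide block, ball bearing, wheel, cover plate. Set each one, before you take the next, flat inside the shallow grey kit tray made for its size and shape (block in the small oblong tray, bearing in the smaller round one, wheel in the larger round one, plate in the large oblong one), same side up as it is now, and leave the grey sleeve that stands on end and the wheeled fork bracket where they are.

Things in the scene. Friction and masses are not known exactly. Their poses are not given: they have to be found in the camera images.
- block_mid (a point): Centre, half-way up, of the white nylon slide block on top of the stack: 24 mm along its x axis, 50 mm along its y axis, 24 mm high, 28 g. It lies across the middle of the bearing, within a few mm.
- bearing_mid (a point): Centre, half-way up, of the steel ball bearing under the block: a round ring 47 mm across, 14 mm high, about 0.1 kg, axis z up. It lies on the wheel.
- wheel_mid (a point): Centre, half-way up, of the yellow wheel under the bearing: round, 62 mm across, 20 mm high, lying flat, axis z up, about 0.14 kg. It lies on the cover plate.
- cover_plate_mid (a point): Centre, half-way up, of the flat bright metal cover plate at the bottom of the stack, with a dark bolt hole in each corner: 58 mm along its x axis, 84 mm along its y axis, 16 mm high, about 0.3 kg. It lies on the trolley top (z = 0). Its ends show beyond the wheel.
- block_tray_floor (a point): Centre of the inner floor of the small oblong grey tray, for the block: fixed, inside 44 mm along its x axis and 70 mm along its y axis (outside 50 x 76 mm), rim 3 mm thick. As with all the trays the floor lies 4 mm above the trolley top and the rim stands 3 mm above the floor, 7 mm above the trolley top. The block fits only with its long side along the tray's long side, either way round.
- bearing_tray_floor (a point): Centre of the inner floor of the smaller round grey tray, for the bearing: fixed, round, 63 mm inside, 71 mm outside, floor 4 mm and rim 7 mm above the trolley top.
- wheel_tray_floor (a point): Centre of the inner floor of the larger round grey tray, for the wheel: fixed, 84 mm inside, 92 mm outside, floor 4 mm and rim 7 mm above the trolley top.
- plate_tray_floor (a point): Centre of the inner floor of the large oblong grey tray, for the cover plate: fixed, inside 76 mm along its x axis and 102 mm along its y axis (outside 82 x 108 mm), floor 4 mm and rim 7 mm above the trolley top, rim 3 mm thick. The plate fits only with its long side along the tray's long side, either way round.
- sleeve_mid (a point): Centre of the loose grey rubber roller sleeve that stands on end beside the stack: 54 mm across, 74 mm high. To be left where it is.
- fork_mid (a point): A point on the middle axis of the loose fork bracket with a blue wheel between its cheeks (foot 60 x 82 mm, 97 mm high), 48 mm above its foot. To be left where it is.
There are look-alikes about, which are no part of the job. What is shaped like the part that bears wheel_mid but pink is not meant.

How it is judged (in metres and radians):
On the way, in this order (a step that is already met when the one before it is completed fails the run):
1. the slide block is released flat in its tray (horizontal distance between block_mid and block_tray_floor below 0.013 m and z of block_mid in the frame of block_tray_floor between 0.008 and 0.015 m and angle between block_mid's own z axis and vertical below 0.12 rad and linear speed of block below 0.02 m/s and contact force between the fingers and block below 0.05 N), for 0.2 s.
2. the ball bearing is released flat in its tray (horizontal distance between bearing_mid and bearing_tray_floor below 0.012 m and z of bearing_mid in the frame of bearing_tray_floor between 0.003 and 0.01 m and angle between bearing_mid's own z axis and vertical below 0.12 rad and linear speed of bearing below 0.02 m/s and contact force between the fingers and bearing below 0.05 N), for 0.2 s.
3. the wheel is released flat in its tray (horizontal distance between wheel_mid and wheel_tray_floor below 0.014 m and z of wheel_mid in the frame of wheel_tray_floor between 0.006 and 0.013 m and angle between wheel_mid's own z axis and vertical below 0.12 rad and linear speed of wheel below 0.02 m/s and contact force between the fingers and wheel below 0.05 N), for 0.2 s.
4. the cover plate is released flat in its tray (horizontal distance between cover_plate_mid and plate_tray_floor below 0.014 m and z of cover_plate_mid in the frame of plate_tray_floor between 0.004 and 0.011 m and angle between cover_plate_mid's own z axis and vertical below 0.12 rad and linear speed of cover_plate below 0.02 m/s and contact force between the fingers and cover_plate below 0.05 N), for 0.2 s.
At the end, for the whole second after the job is handed in: Each part lies flat (within 0.12 rad), same side up, on the floor of its own tray (its mid-height within 4 mm below or 3 mm above its proper height there), released and at rest; its centre is within 12 mm (bearing), 13 mm (block) or 14 mm (wheel, plate) of the tray's centre (all of step 1 and all of step 2 and all of step 3 and all of step 4); the robot touches nothing.
It fails at once if the standing sleeve was moved more than 20 mm or knocked over (distance of sleeve_mid from where it was at the start of the episode above 0.02 m or angle between sleeve_mid's own z axis and vertical above 0.5 rad).
It fails at once if the fork bracket was moved more than 20 mm (distance of fork_mid from where it was at the start of the episode above 0.02 m).
It also fails if it takes over 115 s, if anything falls off the work surface, if the arm or the gripper's body presses on something with over 40 N, if the wrist force passes 120 N, or if a joint passes its speed limit or range.

## Working session

There is one attempt and no reset: what is moved stays moved. The work goes in short steps, Python scripts to look and compute and a shell command to move; the robot and the scene stay as the last step left them, time stands still between calls to the robot, and variables do not carry over. Pictures are saved under pics/ and viewed, and the job is handed in when it is done.

```bash
mkdir -p pics
python3 - <<'E'
from workcell import readout, cams
import cv2,numpy as np
print(readout.state())
for n in("scene","top"):
    p,d=cams.read_camera(n); print(n,cams.camera_model(n))
    cv2.imwrite(f"pics/{n}0.png",p[:,:,::-1]); np.save(f"pics/{n}0_d.npy",d); np.save(f"pics/{n}0_p.npy",p)
E
```

```text
{'time': 0.0, 'joints': array([-1.38779477e+00,  1.16443192e-01,  1.44227367e+00,  1.52924052e-05,
        1.58401069e+00, -3.77957903e-02]), 'qd': array([-0.00040992,  0.00037265,  0.00057909, -0.00160347, -0.00010066,
       -0.00045249]), 'joint_torque': array([ 2.91120916e-03, -7.21260309e+01, -6.22600937e+01,  7.81518524e-02,
        2.37458898e-02, -9.66822040e-05]), 'ee_pos': array([ 147.7944044 , -658.42990692,  242.92880895]), 'ee_rot': array([-3.12134128e+00, -3.45999050e-01,  1.05320565e-04]), 'ft_force': array([ 0.78030331, -0.09678971,  0.48740665]), 'torque': array([-0.02870436, -0.06542799, -0.00052465]), 'gripper_width': 1.0001902473436832}
scene {'fovy': 42.73149674392337, 'cx': 255.0584809876573, 'cy': 186.00343079887406, 'xyz': array([  26.5401743 ,  633.67767444, 1086.56303546]), 'rotation': array([-0.83586749,  2.62605575, -0.96007639])}
top {'fovy': 43.05034658731927, 'cx': 256.0764711285342, 'cy': 191.67506751783418, 'xyz': array([ 355.53934933,  -56.39013275, 1543.97743678]), 'rotation': array([-2.1317672 ,  2.18718809, -0.12975514])}
```

View pics/scene0.png

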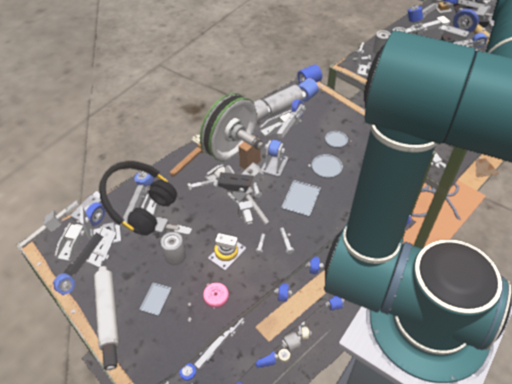

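View pics/top0.png

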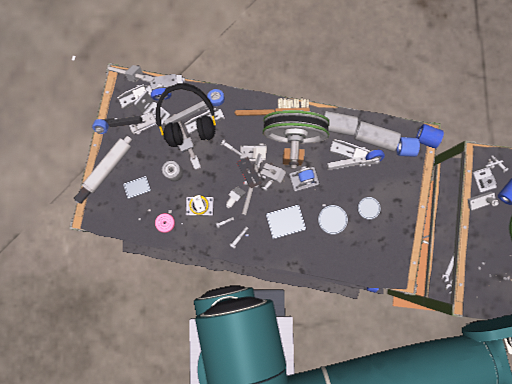

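The top view shows the stack at about (200,206), the block tray at (137,187), the plate tray at (286,221), the wheel tray at (333,219), the bearing tray at (369,208), the sleeve at (171,170) and the fork at (304,178). The pink wheel at (165,223) is the look-alike.

```bash
cat > h.py <<'E'
import numpy as np,cv2
from scipy.spatial.transform import Rotation as R
from workcell import cams,readout
def K(n):
    m=cams.camera_model(n); f=192/np.tan(np.radians(m['fovy']/2)); return m,f,R.from_rotvec(m['rotation']).as_matrix()
def ray(n,u,v,z):
    "pixel -> world point on plane z"
    m,f,r=K(n); u=np.atleast_1d(u);v=np.atleast_1d(v)
    d=np.stack([(u-m['cx'])/f,(v-m['cy'])/f,np.ones(len(u))],1)@r.T
    return m['xyz']+d*((z-m['xyz'][2])/d[:,2])[:,None]
def proj(n,P):
    m,f,r=K(n); c=(np.atleast_2d(P)-m['xyz'])@r; return np.stack([c[:,0]/c[:,2]*f+m['cx'],c[:,1]/c[:,2]*f+m['cy']],1)
def cloud(n,d):
    m,f,r=K(n); v,u=np.mgrid[:384,:512]
    c=np.stack([(u-m['cx'])/f*d,(v-m['cy'])/f*d,d],2); W=c@r.T+m['xyz']; W[d==0]=np.nan; return W
def ortho(n,p,z,x0,x1,y0,y1,s):
    "rectified view at plane z; rows: x decreasing, cols: y decreasing; s px/mm"
    h,w=int((x1-x0)*s),int((y1-y0)*s)
    r,c=np.mgrid[:h,:w]; P=np.stack([x1-r/s,y1-c/s,np.full(r.shape,z)],2).reshape(-1,3)
    q=proj(n,P).astype(np.float32).reshape(h,w,2)
    return cv2.remap(p,q[...,0],q[...,1],cv2.INTER_CUBIC)
E
python3 - <<'E'
from h import *
for n in("top","scene"):
    p=np.load(f"pics/{n}0_p.npy");d=np.load(f"pics/{n}0_d.npy");W=cloud(n,d)
    for k,(u,v) in dict(stack=(200,206),bt=(137,187),pt=(286,221),wt=(333,219),brt=(369,208),sl=(171,170),fork=(304,178)).items():
        if n=="top": print(k,W[v,u].round(0),ray(n,u,v,4).round(0))
    if n=="scene":
      for k,(u,v) in dict(stack=(227,240),bt=(155,299),pt=(301,197),wt=(326,166),brt=(336,139),sl=(172,241),).items(): print(k,W[v,u].round(0))
a=ortho("top",np.load("pics/top0_p.npy"),4,380,620,-360,360,1.1)
b=ortho("scene",np.load("pics/scene0_p.npy"),4,380,620,-360,360,1.1)
cv2.imwrite("pics/o0.png",np.vstack([a,b])[:,:,::-1])
E
```

```text
stack [493. 112.  72.] [[500. 120.   4.]]
bt [566. 321.   0.] [[566. 320.   4.]]
pt [ 445. -151.   10.] [[ 445. -151.    4.]]
wt [ 448. -300.    3.] [[ 448. -300.    4.]]
brt [ 480. -417.   -0.] [[ 480. -416.    4.]]
sl [617. 210.  11.] [[618. 212.   4.]]
fork [ 567. -204.   97.] [[ 581. -213.    4.]]
stack [497. 120.  67.]
bt [564. 325.   3.]
pt [ 443. -148.    5.]
wt [ 447. -295.    1.]
brt [ 478. -411.    5.]
sl [616. 195.  52.]
```

View pics/o0.png

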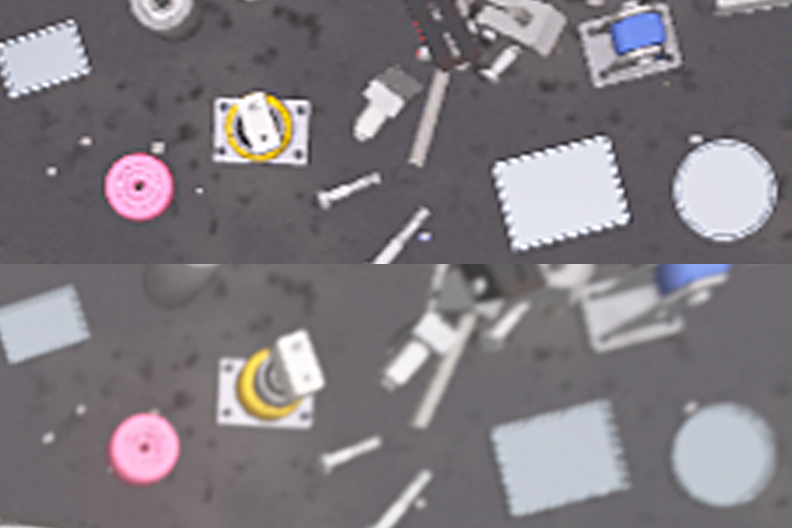

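```bash
cat > seg.py <<'E'
from h import *
def blob(n,p,z,box,mask_fn,s=3):
    o=ortho(n,p,z,*box,s); m=mask_fn(cv2.cvtColor(o,cv2.COLOR_RGB2HSV),o.astype(int)).astype(np.uint8)*255
    m=cv2.morphologyEx(m,cv2.MORPH_CLOSE,np.ones((9,9)));m=cv2.morphologyEx(m,cv2.MORPH_OPEN,np.ones((7,7)))
    cs,_=cv2.findContours(m,cv2.RETR_EXTERNAL,cv2.CHAIN_APPROX_NONE)
    if not cs: return None
    c=max(cs,key=cv2.contourArea).astype(float); h=cv2.convexHull(c[:,0].astype(np.float32))
    w=np.stack([box[1]-h[:,0,1]/s,box[3]-h[:,0,0]/s],1).astype(np.float32) # x,y
    (cx,cy),(a,b),_=cv2.minAreaRect(w); bp=cv2.boxPoints(cv2.minAreaRect(w))
    e=[bp[1]-bp[0],bp[2]-bp[1]]; L=max(e,key=np.linalg.norm); yaw=np.degrees(np.arctan2(L[1],L[0]))%180
    el=cv2.fitEllipse(w)
    M=cv2.moments(w.reshape(-1,1,2))
    return dict(rect=(round(cx,1),round(cy,1)),size=(round(min(a,b),1),round(max(a,b),1)),longaxis=round(yaw,1),cen=(round(M['m10']/M['m00'],1),round(M['m01']/M['m00'],1)),ell=tuple(np.round(el[1],1)))
E
python3 - <<'E'
from seg import *
boxes=dict(bt=(520,610,260,380),pt=(380,510,-220,-80),wt=(390,505,-355,-240),brt=(430,530,-470,-365))
for n in("top","scene"):
    p=np.load(f"pics/{n}0_p.npy")
    for k,b in boxes.items():
        print(n,k,blob(n,p,7,b,lambda h,o:(h[...,2]>(120 if n=="top" else 125))))
    print(n,'block',blob(n,p,74,(440,560,60,180),lambda h,o:(h[...,2]>200)&(h[...,1]<40)))
    print(n,'yellow',blob(n,p,36,(440,560,60,180),lambda h,o:(h[...,1]>110)&(h[...,2]>120)&(abs(h[...,0].astype(int)-25)<10)))
    print(n,'plate',blob(n,p,16,(440,560,60,180),lambda h,o:(h[...,2]>125)))
    o=np.hstack([cv2.resize(ortho(n,p,z,440,560,60,180,3),(390,390)) for z in(16,74)])
    cv2.imwrite(f"pics/st_{n}.png",o[:,:,::-1])
a=cv2.imread("pics/st_top.png");b=cv2.imread("pics/st_scene.png");cv2.imwrite("pics/st.png",cv2.resize(np.vstack([a,b]),(600,600)))
E
```

```text
top bt {'rect': (566.1, 321.8), 'size': (54.1, 80.8), 'longaxis': np.float32(108.3), 'cen': (566.2, 321.6), 'ell': (np.float64(75.6), np.float64(97.0))}
top pt {'rect': (444.6, -149.5), 'size': (85.8, 113.1), 'longaxis': np.float32(104.4), 'cen': (444.5, -149.4), 'ell': (np.float64(103.4), np.float64(159.2))}
top wt {'rect': (447.2, -298.5), 'size': (94.0, 94.9), 'longaxis': np.float32(69.7), 'cen': (448.7, -297.3), 'ell': (np.float64(92.5), np.float64(104.8))}
top brt {'rect': (480.5, -415.0), 'size': (72.3, 73.3), 'longaxis': np.float32(90.0), 'cen': (480.6, -414.8), 'ell': (np.float64(73.1), np.float64(73.8))}
top block {'rect': (497.7, 126.8), 'size': (56.3, 60.0), 'longaxis': np.float32(0.0), 'cen': (496.9, 129.4), 'ell': (np.float64(61.9), np.float64(75.0))}
top yellow {'rect': (499.0, 120.6), 'size': (55.6, 60.0), 'longaxis': np.float32(107.8), 'cen': (500.5, 121.0), 'ell': (np.float64(59.7), np.float64(61.1))}
top plate {'rect': (502.7, 121.3), 'size': (66.1, 88.1), 'longaxis': np.float32(87.6), 'cen': (501.2, 121.6), 'ell': (np.float64(74.1), np.float64(124.5))}
scene bt {'r
[... 392 characters left out ...]
'cen': (447.1, -294.5), 'ell': (np.float64(96.4), np.float64(105.4))}
scene brt {'rect': (479.8, -411.7), 'size': (76.3, 76.7), 'longaxis': np.float32(90.0), 'cen': (479.8, -412.2), 'ell': (np.float64(75.4), np.float64(78.9))}
scene block {'rect': (497.2, 122.5), 'size': (26.9, 52.3), 'longaxis': np.float32(20.5), 'cen': (497.5, 122.6), 'ell': (np.float64(33.6), np.float64(61.0))}
scene yellow {'rect': (492.6, 137.4), 'size': (42.7, 59.9), 'longaxis': np.float32(29.2), 'cen': (493.3, 134.8), 'ell': (np.float64(58.2), np.float64(63.2))}
scene plate {'rect': (511.0, 119.4), 'size': (92.7, 99.2), 'longaxis': np.float32(87.4), 'cen': (505.0, 119.9), 'ell': (np.float64(102.6), np.float64(116.5))}
```

View pics/st.png

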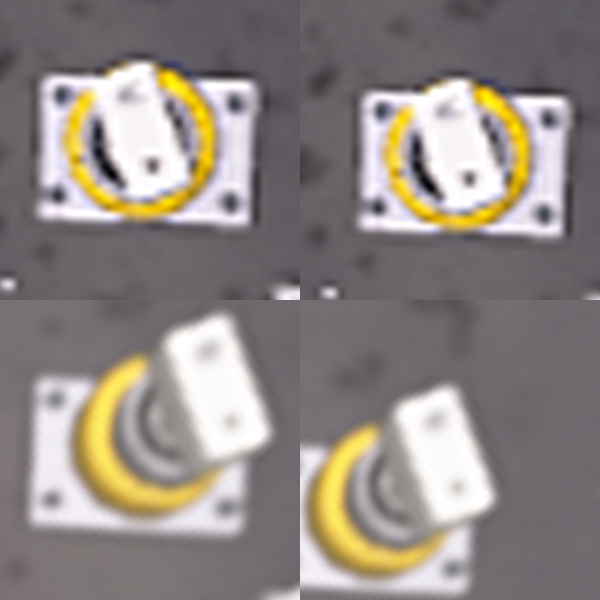

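```bash
cat > go.py <<'E'
from h import *
import sys
# usage: go.py x y z psi_deg -> tool-frame shift (m) from the measured pose
s=readout.state(); r=R.from_rotvec(s['ee_rot']).as_matrix(); p=s['ee_pos']
psi=np.degrees(np.arctan2(r[1,0],r[0,0]))
print('t',round(s['time'],2),'tcp',p.round(1),'psi',psi.round(2),'tilt',np.degrees(np.arccos(-r[2,2])).round(2),'w',round(s['gripper_width'],3),'F',s['ft_force'].round(1),'q',s['joints'].round(2))
if len(sys.argv)>4:
    x,y,z,a=map(float,sys.argv[1:5]); print('row',(r.T@(np.array([x,y,z])-p)/1000).round(4),'twist',np.radians(psi-a).round(4))
E
python3 go.py 499 119.5 243 20.5
```

```text
t 0.1 tcp [ 147.8 -658.5  242.9] psi 12.65 tilt 0.06 w 0.997 F [ 0.7  0.9 -0.3] q [-1.39  0.12  1.44 -0.    1.58 -0.04]
row [ 0.5131 -0.6821  0.0007] twist -0.1369
```

```bash
python3 -m handwheel '0.513 -0.682 0 -0.137 -1; 0.513 -0.682 0 -0.137 -1; 0.513 -0.682 0 -0.137 -1; 0.513 -0.682 0 -0.137 -1; 0.513 -0.682 0 -0.137 -1; 0.513 -0.682 0 -0.137 -1; 0.513 -0.682 0 -0.137 -1; 0.513 -0.682 0 -0.137 -1; 0.513 -0.682 0 -0.137 -1; 0.513 -0.682 0 -0.137 -1; 0.513 -0.682 0 -0.137 -1; 0.513 -0.682 0 -0.137 -1'; python3 go.py 499 119.5 243 20.5
```

```text
time: 1.3
ee_pos: [394.9, -109.8, 243.7]
ee_rot: [3.091, 0.559, 0.001]
ft_force: [0.2, -0.6, -0.0]
gripper_width: 0.998
t 1.3 tcp [ 394.9 -109.8  243.7] psi 20.49 tilt 0.04 w 0.998 F [ 0.2 -0.6 -0. ] q [-0.33 -0.49  1.97 -0.    1.67  0.88]
row [ 0.1778 -0.1783  0.0008] twist -0.0003
```

```bash
python3 -m handwheel '0.178 -0.178 0 0 -1; 0.178 -0.178 0 0 -1; 0.178 -0.178 0 0 -1;0.178 -0.178 0 0 -1;0.178 -0.178 0 0 -1;0.178 -0.178 0 0 -1;0.178 -0.178 0.09 0 -1;0.178 -0.178 0.09 0 -1;0.178 -0.178 0.09 0 -1;0.178 -0.178 0.09 0 -1'; python3 go.py 499 119.5 81 20.5
python3 - <<'E'
from h import *
for n in("top","scene"):
    p,d=cams.read_camera(n); np.save(f"pics/{n}1_p.npy",p); cv2.imwrite(f"pics/{n}1.png",cv2.resize(p[130:280,100:300] if n=="top" else p[150:330,110:350],None,fx=2.4,fy=2.4,interpolation=2)[:,:,::-1])
a=cv2.imread("pics/top1.png");b=cv2.imread("pics/scene1.png")
c=np.zeros((max(a.shape[0],b.shape[0]),a.shape[1]+b.shape[1],3),np.uint8);c[:a.shape[0],:a.shape[1]]=a;c[:b.shape[0],a.shape[1]:]=b
cv2.imwrite("pics/c1.png",cv2.resize(c,(800,int(800*c.shape[0]/c.shape[1]))))
E
```

```text
time: 2.3
ee_pos: [499.1, 116.9, 154.6]
ee_rot: [3.091, 0.558, -0.001]
ft_force: [-0.2, -0.1, 1.0]
gripper_width: 1.001
t 2.3 tcp [499.1 116.9 154.6] psi 20.48 tilt 0.03 w 1.001 F [-0.2 -0.1  1. ] q [ 0.18 -0.21  1.9  -0.    1.45  1.39]
row [ 0.0009 -0.0025  0.0736] twist -0.0004
```

View pics/c1.png

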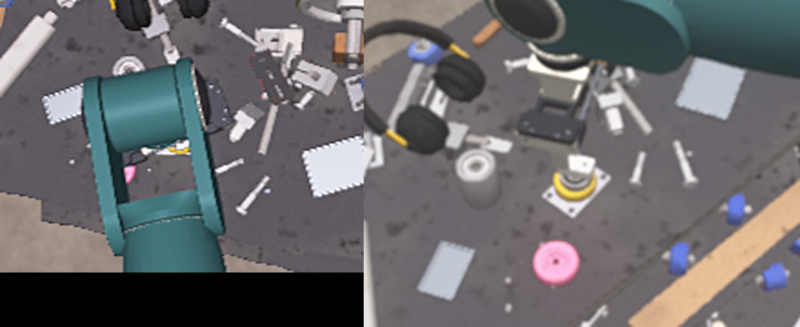

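```bash
python3 -m handwheel '0.001 -0.002 0.04 0 -1; 0.001 -0.002 0.073 0 -1;0.001 -0.002 0.073 0 -1;0.001 -0.002 0.073 0 -1;0.001 -0.002 0.073 0 -1' 10; python3 go.py 499 119.5 81 20.5
python3 - <<'E'
from h import *
p,d=cams.read_camera("scene"); cv2.imwrite("pics/s2.png",cv2.resize(p[180:280,150:310],None,fx=4,fy=4,interpolation=2)[:,:,::-1])
E
```

```text
time: 2.9
ee_pos: [500.6, 119.7, 83.6]
ee_rot: [-3.091, -0.559, -0.005]
ft_force: [0.0, -0.2, 1.3]
gripper_width: 1.001
t 2.9 tcp [500.6 119.7  83.6] psi 20.49 tilt 0.2 w 1.001 F [ 0.  -0.2  1.3] q [ 0.19 -0.15  1.97  0.    1.32  1.4 ]
row [-0.0016 -0.0004  0.0025] twist -0.0001
```

View pics/s2.png

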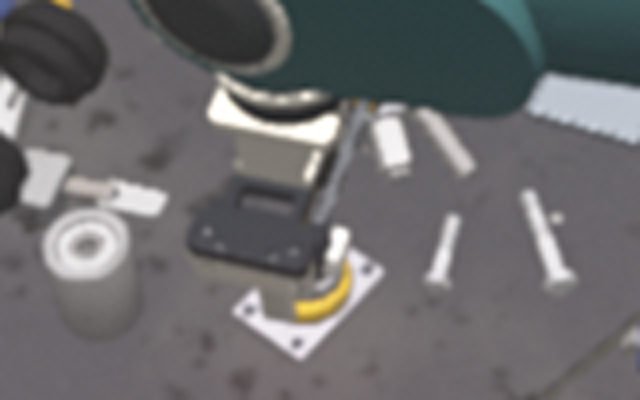

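```bash
python3 -m handwheel '0 0 0.001 0 -1; 0 0 0.001 0 0; 0 0 0.001 0 1; 0 0 0.001 0 1; 0 0 0.001 0 1; 0 0 0.001 0 1; 0 0 0.001 0 1; 0 0 0.001 0 1; 0 0 0.001 0 1; 0 0 0.001 0 1; 0 0 0.001 0 1' 10; python3 go.py
```

```text
time: 4.05
ee_pos: [499.4, 119.5, 79.7]
ee_rot: [-3.091, -0.559, -0.0]
ft_force: [-0.1, 0.0, -0.7]
gripper_width: 0.252
t 4.05 tcp [499.4 119.5  79.7] psi 20.5 tilt 0.0 w 0.252 F [-0.1  0.  -0.7] q [ 0.19 -0.15  1.97  0.    1.32  1.4 ]
```

```bash
python3 -m handwheel '0 0 -0.03 0 1; 0 0 -0.08 0 1; 0 0 -0.12 0 1; 0 0 -0.12 0 1;0 0 -0.12 0 1' 20; python3 go.py 565 322.7 120 108.3
python3 - <<'E'
from h import *
p,d=cams.read_camera("scene"); cv2.imwrite("pics/s3.png",cv2.resize(p[120:280,130:330],None,fx=4,fy=3.7,interpolation=2)[:,:,::-1])
E
```

```text
time: 4.55
ee_pos: [499.6, 119.6, 200.1]
ee_rot: [-3.091, -0.559, -0.002]
ft_force: [-0.5, 0.1, -1.0]
gripper_width: 0.254
t 4.55 tcp [499.6 119.6 200.1] psi 20.5 tilt 0.08 w 0.254 F [-0.5  0.1 -1. ] q [ 0.19 -0.23  1.84  0.    1.53  1.4 ]
row [ 0.1323 -0.1674  0.0803] twist -1.5324
```

View pics/s3.png

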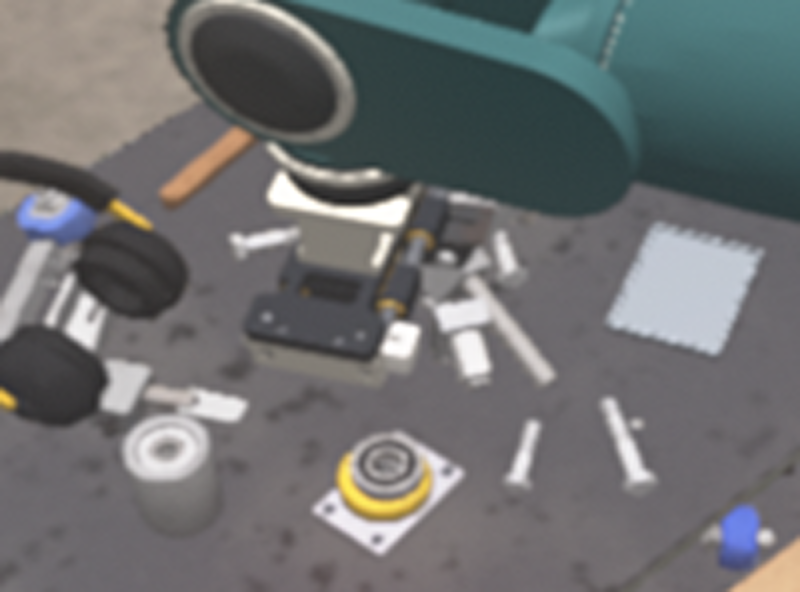

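The block is held, and the bearing and wheel stayed in place.

```bash
python3 -m handwheel '0.132 -0.167 0 -0.4 1; 0.132 -0.167 0 -1.53 1;0.132 -0.167 0 -1.53 1;0.132 -0.167 0 -1.53 1;0.132 -0.167 0 -1.53 1;0.132 -0.167 0 -1.53 1;0.132 -0.167 0 -1.53 1;0.132 -0.167 0 -1.53 1;0.132 -0.167 0 -1.53 1;0.132 -0.167 0 -1.53 1;0.132 -0.167 0 -1.53 1;0.132 -0.167 0 -1.53 1'; python3 go.py 565 322.7 60 108.3
python3 - <<'E'
from h import *
p,d=cams.read_camera("scene"); cv2.imwrite("pics/s4.png",cv2.resize(p[180:340,70:270],None,fx=4,fy=3.7,interpolation=2)[:,:,::-1])
E
```

```text
time: 5.8
ee_pos: [564.2, 322.0, 198.3]
ee_rot: [-1.846, -2.541, 0.003]
ft_force: [-0.0, 0.1, 1.0]
gripper_width: 0.259
t 5.8 tcp [564.2 322.  198.3] psi 108.01 tilt 0.1 w 0.259 F [-0.   0.1  1. ] q [0.48 0.08 1.56 0.   1.51 0.17]
row [0.0004 0.0012 0.1383] twist -0.0051
```

View pics/s4.png

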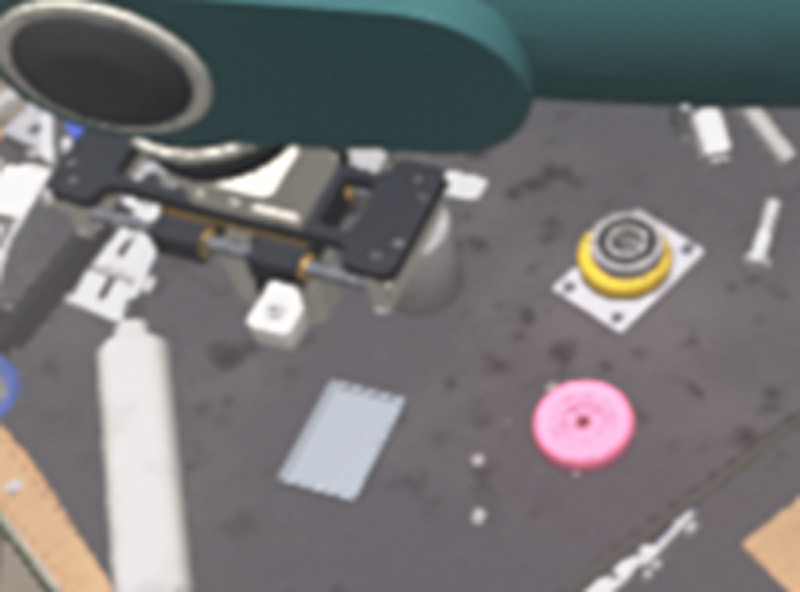

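```bash
python3 -m handwheel '0 0.001 0.05 -0.005 1; 0 0.001 0.1 -0.005 1; 0 0.001 0.13 -0.005 1; 0 0.001 0.148 -0.005 1;0 0.001 0.148 -0.005 1;0 0.001 0.148 -0.005 1;0 0.001 0.148 -0.005 1'; python3 go.py 565 322.7 34.7 108.3
python3 - <<'E'
from h import *
p,d=cams.read_camera("scene"); cv2.imwrite("pics/s5.png",cv2.resize(p[200:340,100:270],None,fx=4.5,fy=4,interpolation=2)[:,:,::-1])
E
```

```text
time: 6.55
ee_pos: [566.4, 323.0, 53.9]
ee_rot: [1.837, 2.547, 0.004]
ft_force: [-0.1, 0.0, -0.1]
gripper_width: 0.254
t 6.55 tcp [566.4 323.   53.9] psi 108.41 tilt 0.17 w 0.254 F [-0.1  0.  -0.1] q [0.48 0.18 1.69 0.   1.27 0.16]
row [ 0.0002 -0.0015  0.0192] twist 0.002
```

View pics/s5.png

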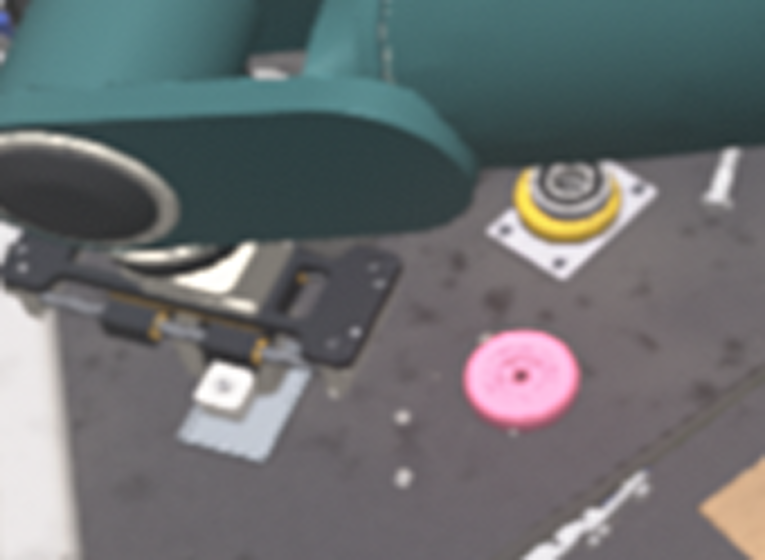

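```bash
python3 -m handwheel '0 -0.001 0.014 0 1; 0 -0.001 0.014 0 1;0 -0.001 0.014 0 1;0 -0.001 0.014 0 1'; python3 go.py 565 322.7 34.7 108.3
```

```text
time: 7.0
ee_pos: [564.6, 322.2, 37.8]
ee_rot: [1.837, 2.549, 0.0]
ft_force: [0.5, 0.1, -0.3]
gripper_width: 0.255
t 7.0 tcp [564.6 322.2  37.8] psi 108.45 tilt 0.01 w 0.255 F [ 0.5  0.1 -0.3] q [0.48 0.19 1.7  0.   1.25 0.16]
row [0.0003 0.0006 0.0031] twist 0.0026
```

```bash
python3 -m handwheel '0 0 0.002 0 1; 0 0 0.002 0 1;0 0 0.002 0 1'; python3 go.py 565 322.7 34.7 108.3
```

```text
time: 7.3
ee_pos: [564.5, 322.2, 35.7]
ee_rot: [-1.837, -2.549, -0.0]
ft_force: [-0.3, 0.6, -0.1]
gripper_width: 0.258
t 7.3 tcp [564.5 322.2  35.7] psi 108.45 tilt 0.0 w 0.258 F [-0.3  0.6 -0.1] q [0.48 0.19 1.7  0.   1.24 0.16]
row [0.0003 0.0006 0.001 ] twist 0.0026
```

```bash
python3 -m handwheel '0 0 0.0015 0 1; 0 0 0.0015 0 1;0 0 0.0015 0 0.3;0 0 0.0015 0 0.3;0 0 0.0015 0 0.1;0 0 0.0015 0 0;0 0 0.0015 0 0'; python3 go.py
```

```text
time: 8.0
ee_pos: [564.5, 322.2, 34.2]
ee_rot: [1.837, 2.549, 0.0]
ft_force: [0.1, -0.0, -0.8]
gripper_width: 0.493
t 8.0 tcp [564.5 322.2  34.2] psi 108.45 tilt 0.0 w 0.493 F [ 0.1 -0.  -0.8] q [ 0.48  0.19  1.71 -0.    1.24  0.16]
```

```bash
python3 -m handwheel '0 0 -0.04 0 0; 0 0 -0.09 0 0;0 0 -0.14 0 0;0 0 -0.18 0 0;0 0 -0.18 0 0'; python3 go.py 499.5 119.5 200 87.6
python3 - <<'E'
from h import *
p,d=cams.read_camera("scene"); cv2.imwrite("pics/s6.png",cv2.resize(p[200:340,100:270],None,fx=4.5,fy=4,interpolation=2)[:,:,::-1])
E
```

```text
time: 8.5
ee_pos: [565.9, 322.9, 221.2]
ee_rot: [1.834, 2.546, 0.013]
ft_force: [0.6, 0.5, -0.5]
gripper_width: 0.497
t 8.5 tcp [565.9 322.9 221.2] psi 108.45 tilt 0.51 w 0.497 F [ 0.6  0.5 -0.5] q [0.48 0.07 1.53 0.   1.54 0.16]
row [-0.172  -0.1276  0.0198] twist 0.3639
```

View pics/s6.png

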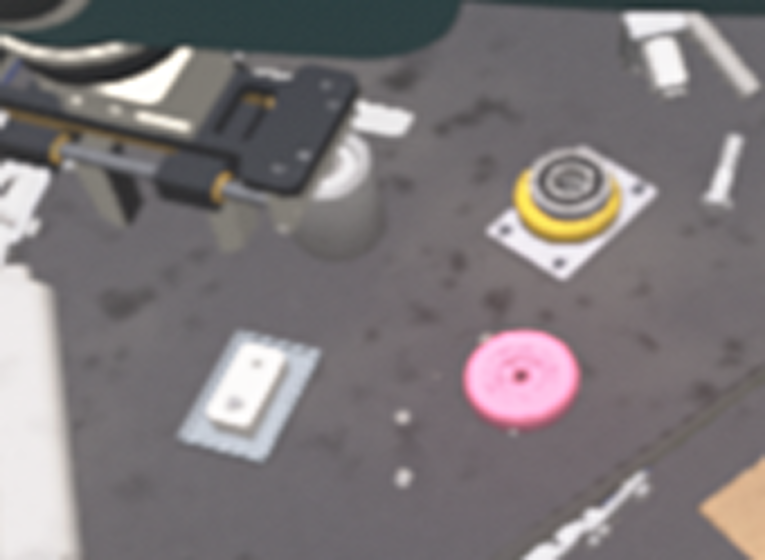

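The block lies centred in its tray. Next I measure the bearing and wheel.

Run:
```python
from seg import *
ps={}
for n in("top","scene"):
    p,d=cams.read_camera(n); ps[n]=p; np.save(f"pics/{n}7_p.npy",p)
    print(n,'yel',blob(n,p,30,(440,560,60,180),lambda h,o:(h[...,1]>100)&(h[...,2]>110)&(abs(h[...,0].astype(int)-25)<10)))
    print(n,'blockw',blob(n,p,28,(525,605,275,370),lambda h,o:(h[...,2]>205)&(h[...,1]<20)))
    print(n,'bearing',blob(n,p,50,(460,540,80,160),lambda h,o:(h[...,1]<50)&(h[...,2]>0),s=4))
rows=[np.hstack([cv2.resize(ortho(n,ps[n],z,440,560,60,180,3),(266,266)) for z in(16,36,50)]) for n in ps]
o=np.vstack(rows)
for r in range(2):
  for c in range(3): cv2.drawMarker(o,(c*266+133,r*266+133),(255,0,0),cv2.MARKER_CROSS,20,1)
cv2.imwrite("pics/o7.png",o[:,:,::-1])
```

```text
top yel {'rect': (502.1, 121.8), 'size': (59.9, 60.1), 'longaxis': np.float32(45.0), 'cen': (502.3, 122.1), 'ell': (np.float64(60.2), np.float64(61.8))}
top blockw {'rect': (568.4, 299.8), 'size': (41.8, 50.6), 'longaxis': np.float32(21.0), 'cen': (568.2, 299.1), 'ell': (np.float64(46.3), np.float64(57.9))}Traceback (most recent call last):
  File "<stdin>", line 7, in <module>
  File "seg.py", line 11, in blob
    el=cv2.fitEllipse(w)
cv2.error: OpenCV(4.12.0) /io/opencv/modules/imgproc/src/shapedescr.cpp:361: error: (-201:Incorrect size of input array) There should be at least 5 points to fit the ellipse in function 'fitEllipseNoDirect'
```

Run:
```python
from seg import *
ps={"top":np.load("pics/top7_p.npy"),"scene":cams.read_camera("scene")[0]}
p=ps["scene"];np.save("pics/scene7_p.npy",p)
print('yel scene',blob("scene",p,26,(440,560,60,180),lambda h,o:(h[...,1]>100)&(h[...,2]>110)&(abs(h[...,0].astype(int)-25)<10)))
o=np.vstack([np.hstack([cv2.resize(ortho(n,ps[n],z,440,560,60,180,3),(266,266)) for z in(16,36,50)]) for n in ps])
for r in range(2):
  for c in range(3): cv2.drawMarker(o,(c*266+133,r*266+133),(255,0,0),cv2.MARKER_CROSS,20,1)
cv2.imwrite("pics/o7.png",o[:,:,::-1])
```

```text
yel scene {'rect': (498.8, 131.8), 'size': (46.9, 61.8), 'longaxis': np.float32(23.7), 'cen': (499.3, 128.9), 'ell': (np.float64(59.5), np.float64(66.5))}
```

View pics/o7.png

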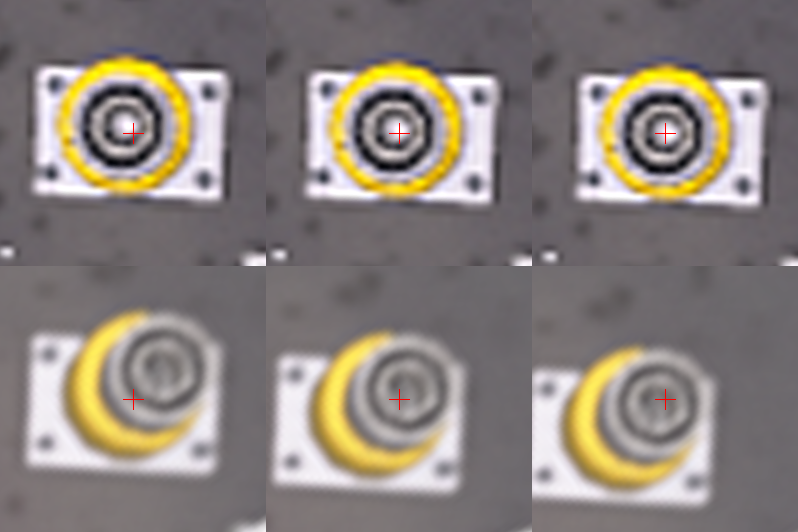

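```bash
python3 go.py 499.3 121.2 160 87.6; python3 -m handwheel '-0.17 -0.126 0.0 0.364 -1; -0.17 -0.126 0.0 0.364 -1;-0.17 -0.126 0.0 0.364 -1;-0.17 -0.126 0.0 0.364 -1;-0.17 -0.126 0.02 0.364 -1;-0.17 -0.126 0.06 0.364 -1;-0.17 -0.126 0.06 0.364 -1;-0.17 -0.126 0.06 0.364 -1;-0.17 -0.126 0.06 0.364 -1'; python3 go.py 499.3 121.2 66 87.6
```

```text
t 8.65 tcp [564.3 322.  213.2] psi 108.45 tilt 0.04 w 0.499 F [-0.3 -0.6 -0.4] q [0.48 0.07 1.54 0.   1.53 0.16]
row [-0.1699 -0.1252  0.0534] twist 0.3639
time: 9.55
ee_pos: [499.3, 121.5, 155.4]
ee_rot: [2.267, 2.175, 0.001]
ft_force: [0.1, -0.0, 0.1]
gripper_width: 0.997
t 9.55 tcp [499.3 121.5 155.4] psi 87.63 tilt 0.05 w 0.997 F [ 0.1 -0.   0.1] q [ 0.19 -0.2   1.89  0.    1.45  0.23]
row [-0.0003 -0.      0.0894] twist 0.0004
```

```bash
python3 -m handwheel '0 0 0.045 0 -1; 0 0 0.085 0 -1;0 0 0.085 0 -1;0 0 0.085 0 -1;0 0 0.085 0 -1;0 0 0.085 0 -1' 15; python3 go.py 499.3 121.2 66 87.6
python3 - <<'E'
from h import *
p,d=cams.read_camera("scene"); cv2.imwrite("pics/s8.png",cv2.resize(p[180:280,150:310],None,fx=4,fy=4,interpolation=2)[:,:,::-1])
E
python3 go.py 499.3 121.2 66 87.6
```

```text
time: 10.15
ee_pos: [499.9, 121.3, 71.5]
ee_rot: [2.266, 2.173, 0.004]
ft_force: [-0.7, 0.9, 0.5]
gripper_width: 0.998
t 10.15 tcp [499.9 121.3  71.5] psi 87.6 tilt 0.18 w 0.998 F [-0.7  0.9  0.5] q [ 0.19 -0.14  1.98  0.    1.3   0.23]
row [-0.0001 -0.0006  0.0055] twist 0.0
t 10.2 tcp [499.7 121.2  71.1] psi 87.6 tilt 0.15 w 0.998 F [-0.4  0.3  1.3] q [ 0.19 -0.14  1.98  0.    1.3   0.23]
row [-0.0001 -0.0004  0.0051] twist 0.0
```

View pics/s8.png

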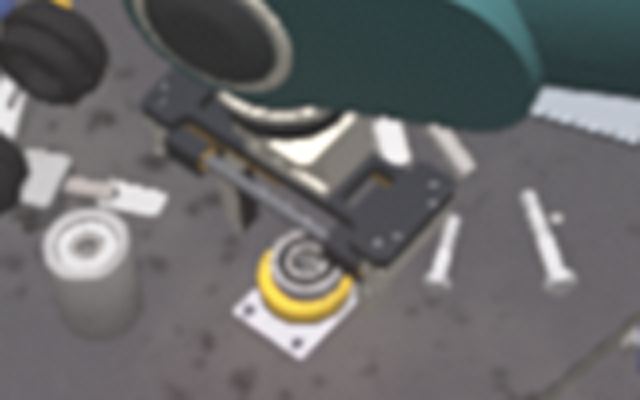

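```bash
python3 -m handwheel '0 0 0.003 0 -1; 0 0 0.003 0 -1;0 0 0.003 0 -1;0 0 0.003 0 -1' 15; python3 go.py 499.3 121.2 66 87.6
```

```text
time: 10.6
ee_pos: [498.8, 121.0, 66.2]
ee_rot: [-2.268, -2.174, 0.0]
ft_force: [-0.6, -0.3, 0.5]
gripper_width: 0.998
t 10.6 tcp [498.8 121.   66.2] psi 87.59 tilt 0.0 w 0.998 F [-0.6 -0.3  0.5] q [ 0.19 -0.13  1.98 -0.    1.29  0.23]
row [0.0002 0.0005 0.0002] twist -0.0001
```

```bash
python3 -m handwheel '0 0 0 0 -0.3; 0 0 0 0 0;0 0 0 0 1;0 0 0 0 1;0 0 0 0 1;0 0 0 0 1;0 0 0 0 1;0 0 0 0 1' 20; python3 go.py
python3 -m handwheel '0 0 -0.01 0 1; 0 0 -0.03 0 1;0 0 -0.08 0 1;0 0 -0.12 0 1;0 0 -0.12 0 1;0 0 -0.12 0 1' 30; python3 go.py 480.1 -413.5 186 87.6
python3 - <<'E'
from h import *
p,d=cams.read_camera("scene"); cv2.imwrite("pics/s9.png",cv2.resize(p[120:280,130:330],None,fx=4,fy=3.7,interpolation=2)[:,:,::-1])
E
```

```text
time: 11.4
ee_pos: [498.8, 121.0, 66.1]
ee_rot: [2.268, 2.174, -0.0]
ft_force: [0.9, -0.8, -0.2]
gripper_width: 0.501
t 11.4 tcp [498.8 121.   66.1] psi 87.6 tilt 0.0 w 0.501 F [ 0.9 -0.8 -0.2] q [ 0.19 -0.13  1.98 -0.    1.29  0.23]
time: 12.0
ee_pos: [499.0, 121.1, 187.1]
ee_rot: [2.267, 2.174, 0.002]
ft_force: [0.0, -0.6, -1.4]
gripper_width: 0.496
t 12.0 tcp [499.  121.1 187.1] psi 87.6 tilt 0.1 w 0.496 F [ 0.  -0.6 -1.4] q [ 0.19 -0.22  1.86 -0.    1.5   0.23]
row [-0.5349  0.0036  0.0009] twist -0.0001
```

View pics/s9.png

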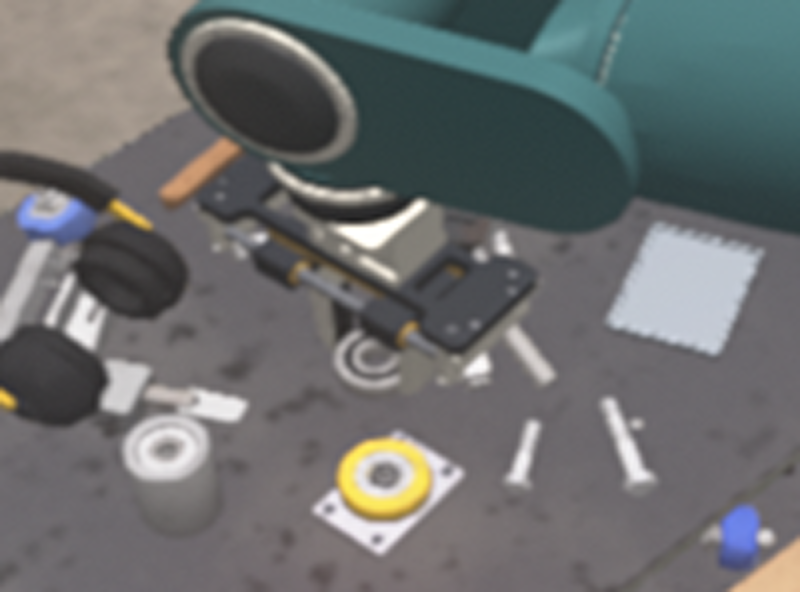

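```bash
python3 -m handwheel '-0.03 0 0 0 1; -0.535 0.0036 0 0 1;-0.535 0.0036 0 0 1;-0.535 0.0036 0 0 1;-0.535 0.0036 0 0 1;-0.535 0.0036 0 0 1;-0.535 0.0036 0 0 1;-0.535 0.0036 0 0 1;-0.535 0.0036 0 0 1;-0.535 0.0036 0 0 1;-0.535 0.0036 0 0 1;-0.535 0.0036 0 0 1'; python3 go.py 480.1 -413.5 100 87.6
```

```text
time: 13.25
ee_pos: [478.4, -417.6, 183.3]
ee_rot: [-2.269, -2.168, 0.002]
ft_force: [0.5, 0.4, -1.4]
gripper_width: 0.497
t 13.25 tcp [ 478.4 -417.6  183.3] psi 87.4 tilt 0.2 w 0.497 F [ 0.5  0.4 -1.4] q [-0.76  0.05  1.61 -0.    1.49 -0.71]
row [0.004  0.0018 0.0833] twist -0.0035
```

Overshoot may be transient, so I read again while descending.

```bash
python3 -m handwheel '0 0 0.05 0 1; 0 0 0.1 0 1;0 0 0.12 0 1;0 0 0.12 0 1;0 0 0.12 0 1;0 0 0.12 0 1;0 0 0.12 0 1'; python3 go.py 480.1 -413.5 35 87.6
python3 - <<'E'
from h import *
for n in("scene","top"):
    p,d=cams.read_camera(n); c=p[80:240,250:400] if n=="scene" else p[130:280,290:440]
    cv2.imwrite(f"pics/x{n}.png",cv2.resize(c,(400,400),interpolation=2)[:,:,::-1])
cv2.imwrite("pics/s10.png",np.hstack([cv2.imread("pics/xscene.png"),cv2.imread("pics/xtop.png")]))
E
```

```text
time: 13.95
ee_pos: [480.5, -414.0, 67.9]
ee_rot: [2.266, 2.173, 0.0]
ft_force: [0.1, -0.6, -0.7]
gripper_width: 0.497
t 13.95 tcp [ 480.5 -414.    67.9] psi 87.6 tilt 0.13 w 0.497 F [ 0.1 -0.6 -0.7] q [-0.75  0.13  1.72  0.    1.29 -0.71]
row [ 0.0006 -0.0005  0.0329] twist 0.0
```

View pics/s10.png

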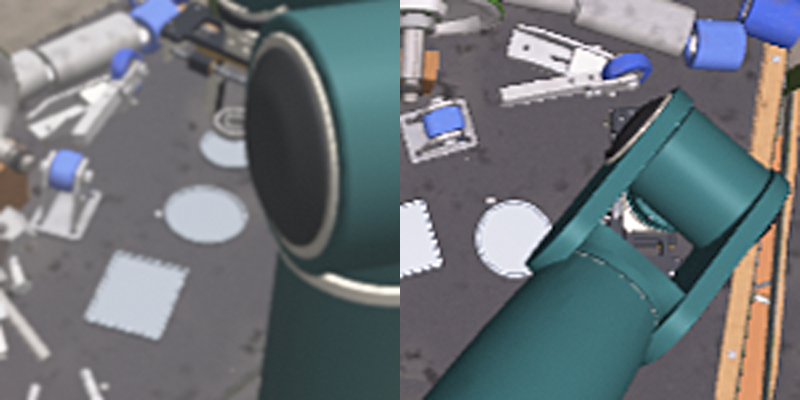

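```bash
python3 -m handwheel '0 0 0.027 0 1; 0 0 0.027 0 1;0 0 0.027 0 1;0 0 0.027 0 1;0 0 0.027 0 1'; python3 go.py 480.1 -413.5 34.5 87.6
```

```text
time: 14.55
ee_pos: [480.3, -414.0, 40.3]
ee_rot: [2.267, 2.173, 0.0]
ft_force: [-0.2, 0.1, -0.7]
gripper_width: 0.499
t 14.55 tcp [ 480.3 -414.    40.3] psi 87.59 tilt 0.08 w 0.499 F [-0.2  0.1 -0.7] q [-0.75  0.15  1.74  0.    1.25 -0.71]
row [ 0.0005 -0.0002  0.0058] twist -0.0001
```

```bash
python3 -m handwheel '0 0 0.0045 0 1; 0 0 0.0045 0 1;0 0 0.0045 0 1;0 0 0.0045 0 1'; python3 go.py 480.1 -413.5 34.5 87.6
```

```text
time: 14.95
ee_pos: [479.9, -413.7, 34.7]
ee_rot: [-2.268, -2.174, 0.0]
ft_force: [0.4, 0.5, -1.1]
gripper_width: 0.496
t 14.95 tcp [ 479.9 -413.7   34.7] psi 87.59 tilt 0.0 w 0.496 F [ 0.4  0.5 -1.1] q [-0.75  0.16  1.74 -0.    1.24 -0.71]
row [0.0002 0.0002 0.0002] twist -0.0001
```

```bash
python3 -m handwheel '0 0 0 0 -0.2;0 0 0 0 -0.3;0 0 0 0 -0.4;0 0 0 0 -0.5;0 0 0 0 -0.5'; python3 go.py; python3 -m handwheel '0 0 -0.03 0 -1;0 0 -0.08 0 -1;0 0 -0.13 0 -1;0 0 -0.16 0 -1;0 0 -0.16 0 -1;0 0 -0.16 0 -1'; python3 go.py 501 122 190 87.6
```

```text
time: 15.45
ee_pos: [479.9, -413.7, 34.7]
ee_rot: [2.268, 2.174, 0.0]
ft_force: [-0.2, 0.5, -0.1]
gripper_width: 0.744
t 15.45 tcp [ 479.9 -413.7   34.7] psi 87.59 tilt 0.0 w 0.744 F [-0.2  0.5 -0.1] q [-0.75  0.16  1.74  0.    1.24 -0.71]
time: 16.05
ee_pos: [480.0, -413.7, 194.9]
ee_rot: [2.267, 2.174, 0.0]
ft_force: [0.6, 0.7, -1.0]
gripper_width: 1.0
t 16.05 tcp [ 480.  -413.7  194.9] psi 87.6 tilt 0.05 w 1.0 F [ 0.6  0.7 -1. ] q [-0.75  0.04  1.6  -0.    1.5  -0.71]
row [ 0.5361 -0.0015  0.0046] twist -0.0001
```

```bash
python3 -m handwheel '0.536 -0.0015 0 0 -1;0.536 -0.0015 0 0 -1;0.536 -0.0015 0 0 -1;0.536 -0.0015 0 0 -1;0.536 -0.0015 0 0 -1;0.536 -0.0015 0 0 -1;0.536 -0.0015 0 0 -1;0.536 -0.0015 0 0 -1;0.536 -0.0015 0 0 -1;0.536 -0.0015 0 0 -1;0.536 -0.0015 0 0 -1;0.536 -0.0015 0 0 -1'
python3 - <<'E'
from seg import *
for n in("scene","top"):
    p,d=cams.read_camera(n); np.save(f"pics/{n}11_p.npy",p)
    o=np.hstack([ortho(n,p,z,*b,2) for z,b in((7,(420,540,-475,-355)),(36,(440,560,60,180)))]); cv2.imwrite(f"pics/x{n}.png",cv2.resize(o,(780,390))[:,:,::-1])
cv2.imwrite("pics/s11.png",cv2.resize(np.vstack([cv2.imread("pics/xtop.png"),cv2.imread("pics/xscene.png")]),(600,600)))
E
python3 go.py 501 122 46 87.6
```

```text
time: 17.25
ee_pos: [500.1, 125.4, 192.7]
ee_rot: [-2.262, -2.177, 0.003]
ft_force: [0.9, -0.4, -0.1]
gripper_width: 1.001
t 17.35 tcp [500.4 122.3 193.1] psi 87.69 tilt 0.14 w 1.002 F [-0.4 -0.5  0.5] q [ 0.19 -0.22  1.85 -0.    1.52  0.23]
row [-0.0002  0.0009  0.147 ] twist 0.0016
```

View pics/s11.png

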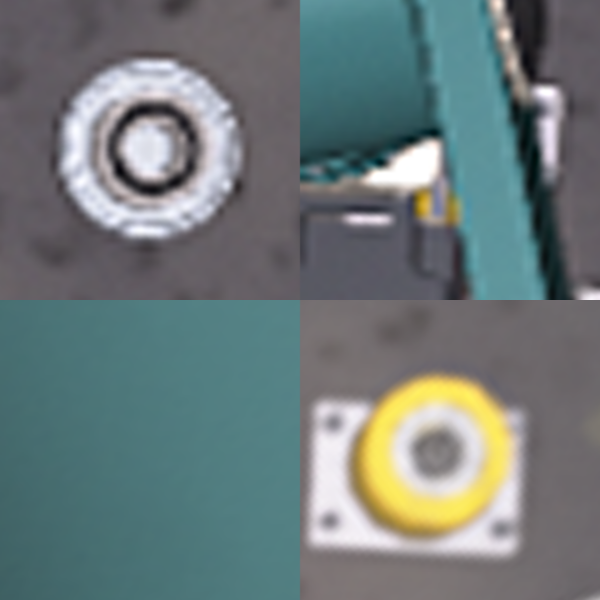

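```bash
python3 -m handwheel '0 0.001 0.05 0 -1;0 0.001 0.1 0 -1;0 0.001 0.14 0 -1;0 0.001 0.143 0 -1;0 0.001 0.143 0 -1;0 0.001 0.143 0 -1;0 0.001 0.143 0 -1;0 0.001 0.143 0 -1' 20;python3 go.py 500.7 122.5 46 87.6
```

```text
time: 18.15
ee_pos: [502.7, 121.9, 53.3]
ee_rot: [2.267, 2.173, 0.003]
ft_force: [-0.2, 1.7, -0.4]
gripper_width: 1.003
t 18.15 tcp [502.7 121.9  53.3] psi 87.59 tilt 0.13 w 1.003 F [-0.2  1.7 -0.4] q [ 0.19 -0.11  1.99  0.    1.26  0.23]
row [ 0.0005 -0.002   0.0073] twist -0.0002
```

```bash
python3 -m handwheel '0 -0.001 0.004 0 -1;0 -0.001 0.004 0 -1;0 -0.001 0.004 0 -1;0 -0.001 0.004 0 -1' 20;python3 go.py 500.7 122.5 46 87.6
```

```text
time: 18.55
ee_pos: [500.9, 122.0, 47.7]
ee_rot: [-2.267, -2.174, 0.0]
ft_force: [0.3, 0.0, 1.1]
gripper_width: 1.004
t 18.55 tcp [500.9 122.   47.7] psi 87.6 tilt 0.0 w 1.004 F [0.3 0.  1.1] q [ 0.19 -0.11  1.99  0.    1.26  0.23]
row [ 0.0005 -0.0002  0.0017] twist -0.0
```

```bash
python3 -m handwheel '0 0 0.0015 0 -1;0 0 0.0015 0 -0.6;0 0 0.0015 0 -0.2;0 0 0.0015 0 1;0 0 0.0015 0 1;0 0 0.0015 0 1;0 0 0.0015 0 1;0 0 0.0015 0 1' 25;python3 go.py 
python3 -m handwheel '0 0 -0.01 0 1; 0 0 -0.03 0 1;0 0 -0.08 0 1;0 0 -0.13 0 1;0 0 -0.14 0 1;0 0 -0.14 0 1' 35; python3 go.py 446.6 -297 186 87.6
python3 - <<'E'
from h import *
p,d=cams.read_camera("scene"); cv2.imwrite("pics/s12.png",cv2.resize(p[120:280,130:330],None,fx=4,fy=3.7,interpolation=2)[:,:,::-1])
E
```

```text
time: 19.35
ee_pos: [501.0, 121.9, 46.2]
ee_rot: [2.268, 2.174, 0.0]
ft_force: [0.4, -0.8, -0.5]
gripper_width: 0.66
t 19.35 tcp [501.  121.9  46.2] psi 87.6 tilt 0.01 w 0.66 F [ 0.4 -0.8 -0.5] q [ 0.19 -0.11  2.   -0.    1.25  0.23]
time: 19.95
ee_pos: [501.5, 122.0, 188.4]
ee_rot: [2.266, 2.173, 0.005]
ft_force: [0.1, -0.3, -2.8]
gripper_width: 0.658
t 19.95 tcp [501.5 122.  188.4] psi 87.59 tilt 0.21 w 0.658 F [ 0.1 -0.3 -2.8] q [ 0.19 -0.22  1.85 -0.    1.5   0.23]
row [-0.421  -0.0373  0.002 ] twist -0.0001
```

View pics/s12.png

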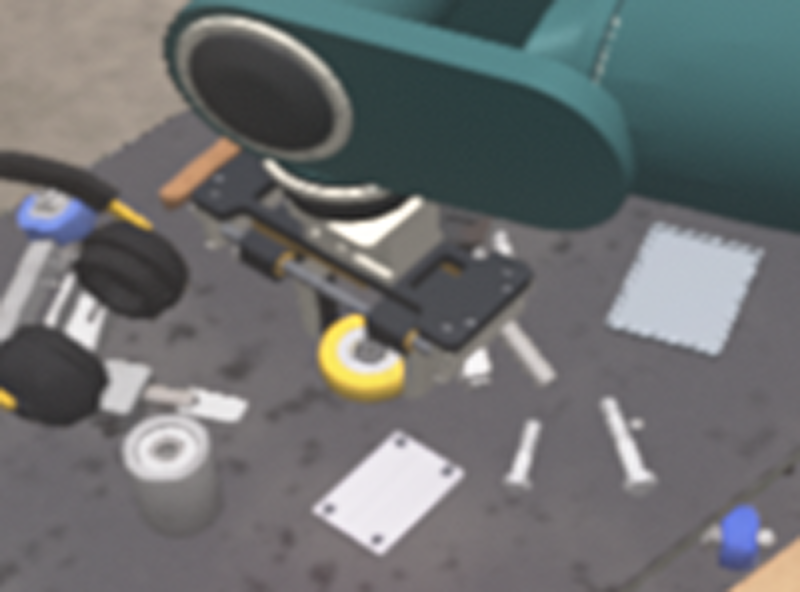

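The wheel is held level and the plate did not move.

```bash
python3 -m handwheel '-0.03 0 0 0 1;-0.421 -0.0373 0 0 1;-0.421 -0.0373 0 0 1;-0.421 -0.0373 0 0 1;-0.421 -0.0373 0 0 1;-0.421 -0.0373 0 0 1;-0.421 -0.0373 0 0 1;-0.421 -0.0373 0 0 1;-0.421 -0.0373 0 0 1;-0.421 -0.0373 0 0 1;-0.421 -0.0373 0 0 1;-0.421 -0.0373 0 0 1'; python3 go.py 446.6 -297 60 87.6
```

```text
time: 21.2
ee_pos: [445.8, -296.2, 184.8]
ee_rot: [-2.266, -2.173, 0.0]
ft_force: [1.4, 0.4, -1.1]
gripper_width: 0.662
t 21.2 tcp [ 445.8 -296.2  184.8] psi 87.62 tilt 0.12 w 0.662 F [ 1.4  0.4 -1.1] q [-0.63 -0.17  1.82  0.    1.5  -0.59]
row [-0.001   0.001   0.1248] twist 0.0003
```

```bash
python3 -m handwheel '0 0 0.05 0 1;0 0 0.1 0 1;0 0 0.125 0 1;0 0 0.125 0 1;0 0 0.125 0 1;0 0 0.125 0 1;0 0 0.125 0 1'; python3 go.py 446.6 -297 35 87.6
python3 - <<'E'
from h import *
for n in("scene","top"):
    p,d=cams.read_camera(n); c=p[80:240,250:400] if n=="scene" else p[130:280,250:400]
    cv2.imwrite(f"pics/x{n}.png",cv2.resize(c,(400,400),interpolation=2)[:,:,::-1])
cv2.imwrite("pics/s13.png",np.hstack([cv2.imread("pics/xscene.png"),cv2.imread("pics/xtop.png")]))
E
```

```text
time: 21.9
ee_pos: [446.8, -297.4, 63.1]
ee_rot: [2.265, 2.173, 0.001]
ft_force: [-0.6, 0.0, -2.1]
gripper_width: 0.661
t 21.9 tcp [ 446.8 -297.4   63.1] psi 87.62 tilt 0.16 w 0.661 F [-0.6  0.  -2.1] q [-0.63 -0.08  1.94  0.    1.28 -0.59]
row [ 0.0005 -0.0003  0.0281] twist 0.0003
```

View pics/s13.png

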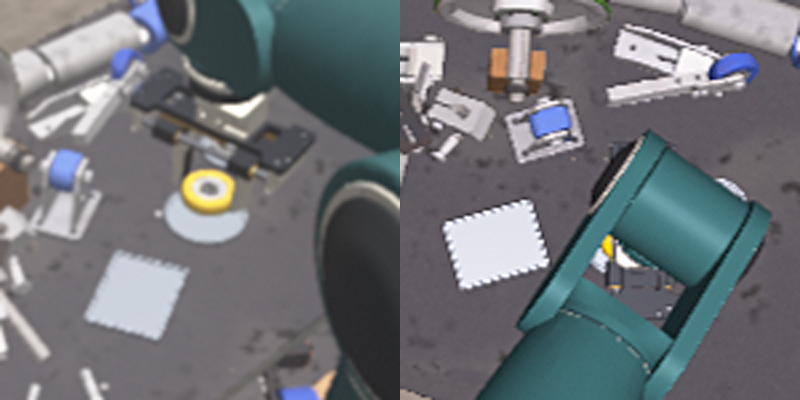

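```bash
python3 -m handwheel '0 0 0.022 0 1;0 0 0.022 0 1;0 0 0.022 0 1;0 0 0.022 0 1;0 0 0.022 0 1;0 0 0.022 0 1'; python3 go.py 446.6 -297 35 87.6
```

```text
time: 22.6
ee_pos: [446.2, -297.3, 39.7]
ee_rot: [2.267, 2.174, 0.0]
ft_force: [0.1, 0.7, -2.3]
gripper_width: 0.657
t 22.6 tcp [ 446.2 -297.3   39.7] psi 87.59 tilt 0.04 w 0.657 F [ 0.1  0.7 -2.3] q [-0.64 -0.05  1.96  0.    1.24 -0.59]
row [0.0003 0.0004 0.0047] twist -0.0001
```

```bash
python3 -m handwheel '0 0 0.004 0 1;0 0 0.004 0 1;0 0 0.004 0 1;0 0 0.004 0 1'; python3 go.py 446.6 -297 35 87.6
```

```text
time: 23.0
ee_pos: [446.0, -297.1, 35.2]
ee_rot: [-2.268, -2.174, 0.0]
ft_force: [0.5, 0.0, -1.6]
gripper_width: 0.658
t 23.0 tcp [ 446.  -297.1   35.2] psi 87.59 tilt 0.0 w 0.658 F [ 0.5  0.  -1.6] q [-0.64 -0.05  1.96 -0.    1.23 -0.59]
row [0.0002 0.0006 0.0002] twist -0.0001
```

```bash
python3 -m handwheel '0 0 0.0005 0 1;0 0 0.0005 0 -0.5;0 0 0.0005 0 -0.7;0 0 0.0005 0 -0.8;0 0 0.0005 0 -0.8;0 0 0.0005 0 -0.8'; python3 go.py; python3 -m handwheel '0 0 -0.03 0 -0.8;0 0 -0.08 0 -0.8;0 0 -0.13 0 -1;0 0 -0.15 0 -1;0 0 -0.15 0 -1;0 0 -0.15 0 -1'; python3 go.py 500 122.3 186 87.6
```

```text
time: 23.6
ee_pos: [446.0, -297.1, 34.7]
ee_rot: [2.268, 2.174, 0.0]
ft_force: [-0.0, -0.9, -1.6]
gripper_width: 0.899
t 23.6 tcp [ 446.  -297.1   34.7] psi 87.59 tilt 0.01 w 0.899 F [-0.  -0.9 -1.6] q [-0.64 -0.05  1.96  0.    1.23 -0.59]
time: 24.2
ee_pos: [445.9, -297.0, 184.1]
ee_rot: [-2.267, -2.174, 0.0]
ft_force: [-0.3, 0.2, -0.9]
gripper_width: 1.0
t 24.2 tcp [ 445.9 -297.   184.1] psi 87.59 tilt 0.01 w 1.0 F [-0.3  0.2 -0.9] q [-0.64 -0.17  1.82  0.    1.49 -0.59]
row [ 0.4213  0.0365 -0.0019] twist -0.0001
```

Run:
```python
from seg import *
im=[]
for n in("top","scene"):
    p,d=cams.read_camera(n); np.save(f"pics/{n}14_p.npy",p)
    print(n,'plate',blob(n,p,16,(450,550,65,175),lambda h,o:(h[...,2]>150)))
    im.append(np.hstack([cv2.resize(ortho(n,p,z,*b,2),(390,292)) for z,b in((16,(440,560,40,200)),(7,(380,500,-370,-210)))]))
cv2.imwrite("pics/s14.png",np.vstack(im)[:,:,::-1])
```

```text
top plate {'rect': (499.8, 121.3), 'size': (58.9, 86.7), 'longaxis': np.float32(88.1), 'cen': (500.0, 121.5), 'ell': (np.float64(73.7), np.float64(121.1))}
scene plate {'rect': (497.4, 124.5), 'size': (61.9, 87.8), 'longaxis': np.float32(86.8), 'cen': (497.4, 124.6), 'ell': (np.float64(94.2), np.float64(100.9))}
```

View pics/s14.png

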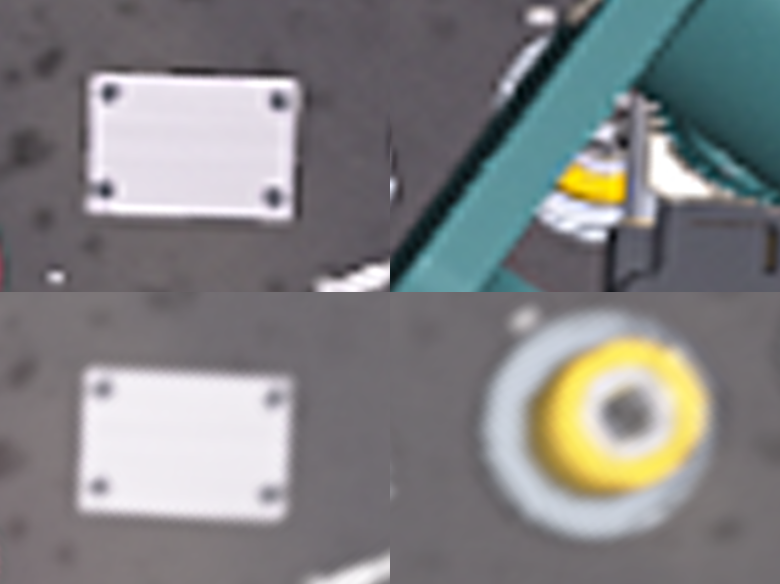

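```bash
python3 go.py 498.8 122.9 186 87.5;python3 -m handwheel '0.422 0.035 0 0 -1;0.422 0.035 0 0 -1;0.422 0.035 0 0 -1;0.422 0.035 0 0 -1;0.422 0.035 0 0 -1;0.422 0.035 0 0 -1;0.422 0.035 0 0 -1;0.422 0.035 0 0 -1;0.422 0.035 0 0 -1;0.422 0.035 0 0 -1;0.422 0.035 0 0 -1'
python3 - <<'E'
from h import *
p,d=cams.read_camera("top")
cv2.imwrite("pics/s15.png",cv2.resize(ortho("top",p,7,380,500,-370,-210,4),(600,450))[:,:,::-1])
E
python3 go.py 498.8 122.9 30 87.5
```

```text
t 24.3 tcp [ 445.5 -296.8  182.9] psi 87.59 tilt 0.13 w 1.0 F [-0.2  0.7 -0.1] q [-0.64 -0.17  1.82  0.    1.49 -0.59]
row [ 0.4216  0.0356 -0.0026] twist 0.0016
time: 25.4
ee_pos: [498.2, 123.1, 183.2]
ee_rot: [-2.265, -2.175, 0.003]
ft_force: [-0.5, -0.7, -0.4]
gripper_width: 0.996
t 25.45 tcp [498.3 122.5 183.6] psi 87.6 tilt 0.1 w 0.998 F [ 0.  -1.7 -0. ] q [ 0.19 -0.22  1.86 -0.    1.5   0.23]
row [0.0005 0.0007 0.1536] twist 0.0017
```

View pics/s15.png

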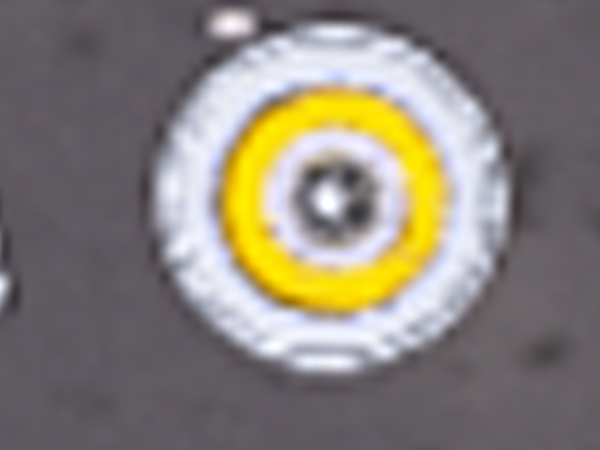

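The wheel sits centred in its tray, so the plate is next.

```bash
python3 -m handwheel '0 0 0.05 0 -1;0 0 0.1 0 -1;0 0 0.14 0 -1;0 0 0.147 0 -1;0 0 0.147 0 -1;0 0 0.147 0 -1;0 0 0.147 0 -1;0 0 0.147 0 -1;0 0 0.147 0 -1' 25;python3 go.py 498.8 122.9 30 87.5
```

```text
time: 26.35
ee_pos: [499.1, 123.1, 38.6]
ee_rot: [2.267, 2.174, 0.002]
ft_force: [-0.2, -0.5, 0.9]
gripper_width: 1.001
t 26.35 tcp [499.1 123.1  38.6] psi 87.59 tilt 0.08 w 1.001 F [-0.2 -0.5  0.9] q [ 0.19 -0.1   2.    0.    1.24  0.23]
row [-0.0002 -0.0003  0.0086] twist 0.0017
```

```bash
python3 -m handwheel '0 0 0.007 0.002 -1;0 0 0.007 0.002 -1;0 0 0.007 0.002 -1;0 0 0.007 0.002 -1;0 0 0.007 0.002 -1' 25;python3 go.py 498.8 122.9 30 87.5
```

```text
time: 26.85
ee_pos: [498.7, 123.1, 30.7]
ee_rot: [2.27, 2.172, 0.0]
ft_force: [0.2, 0.4, 0.7]
gripper_width: 0.996
t 26.85 tcp [498.7 123.1  30.7] psi 87.48 tilt 0.0 w 0.996 F [0.2 0.4 0.7] q [ 0.19 -0.09  2.01  0.    1.22  0.24]
row [-0.0001  0.0001  0.0007] twist -0.0003
```

```bash
python3 -m handwheel '0 0 0.0005 0 -0.6;0 0 0.0005 0 -0.2;0 0 0.0005 0 1;0 0 0.0005 0 1;0 0 0.0005 0 1;0 0 0.0005 0 1;0 0 0.0005 0 1;0 0 0.0005 0 1' 35;python3 go.py; python3 -m handwheel '0 0 -0.01 0 1;0 0 -0.03 0 1;0 0 -0.07 0 1;0 0 -0.12 0 1;0 0 -0.155 0 1;0 0 -0.155 0 1;0 0 -0.155 0 1' 45; python3 go.py 443.8 -148.3 186 104.4
python3 - <<'E'
from h import *
p,d=cams.read_camera("scene"); cv2.imwrite("pics/s16.png",cv2.resize(p[120:280,130:330],None,fx=4,fy=3.7,interpolation=2)[:,:,::-1])
E
```

```text
time: 27.65
ee_pos: [498.7, 123.0, 30.2]
ee_rot: [2.27, 2.172, 0.0]
ft_force: [1.5, -0.0, -0.2]
gripper_width: 0.623
t 27.65 tcp [498.7 123.   30.2] psi 87.48 tilt 0.01 w 0.623 F [ 1.5 -0.  -0.2] q [ 0.19 -0.09  2.01 -0.    1.22  0.24]
time: 28.35
ee_pos: [498.6, 123.0, 185.5]
ee_rot: [2.269, 2.172, 0.001]
ft_force: [-0.5, 0.5, -3.6]
gripper_width: 0.62
t 28.35 tcp [498.6 123.  185.5] psi 87.48 tilt 0.04 w 0.62 F [-0.5  0.5 -3.6] q [ 0.19 -0.22  1.86 -0.    1.5   0.24]
row [-0.2735 -0.0428 -0.0005] twist -0.2953
```

View pics/s16.png

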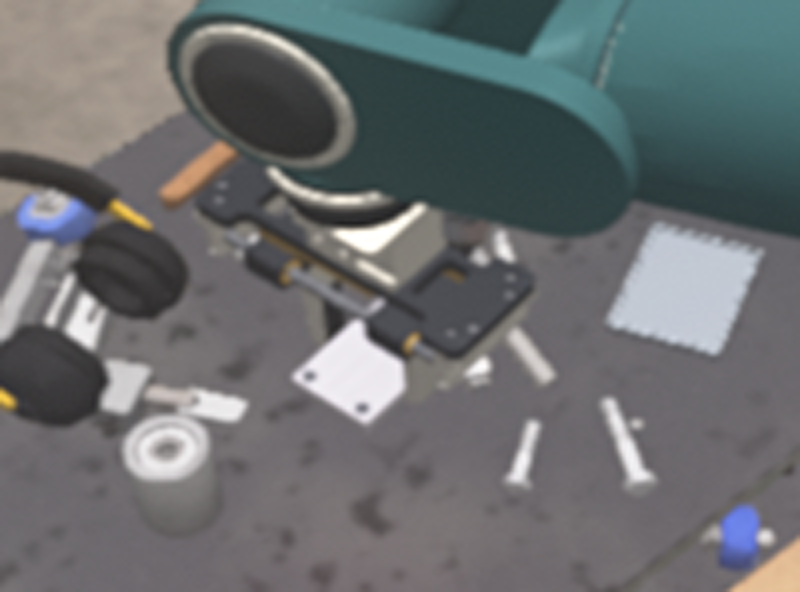

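```bash
python3 -m handwheel '-0.03 -0.01 0 -0.1 1;-0.273 -0.0428 0 -0.295 1;-0.273 -0.0428 0 -0.295 1;-0.273 -0.0428 0 -0.295 1;-0.273 -0.0428 0 -0.295 1;-0.273 -0.0428 0 -0.295 1;-0.273 -0.0428 0 -0.295 1;-0.273 -0.0428 0 -0.295 1;-0.273 -0.0428 0 -0.295 1;-0.273 -0.0428 0 -0.295 1'; python3 go.py 443.8 -148.3 60 104.4;  python3 -m handwheel '0 0 0.05 0 1;0 0 0.09 0 1;0 0 0.11 0 1;0 0 0.11 0 1;0 0 0.11 0 1;0 0 0.11 0 1;0 0 0.11 0 1'
python3 - <<'E'
from h import *
for n in("scene","top"):
    p,d=cams.read_camera(n); c=p[110:270,210:370] if n=="scene" else p[150:300,220:370]
    cv2.imwrite(f"pics/x{n}.png",cv2.resize(c,(400,400),interpolation=2)[:,:,::-1])
cv2.imwrite("pics/s17.png",np.hstack([cv2.imread("pics/xscene.png"),cv2.imread("pics/xtop.png")]))
E
python3 go.py 443.8 -148.3 35 104.4
```

```text
time: 29.4
ee_pos: [444.0, -146.6, 184.6]
ee_rot: [-1.923, -2.483, 0.0]
ft_force: [0.9, -0.9, -2.3]
gripper_width: 0.619
t 29.4 tcp [ 444.  -146.6  184.6] psi 104.48 tilt 0.06 w 0.619 F [ 0.9 -0.9 -2.3] q [-0.37 -0.33  1.95  0.    1.52 -0.63]
row [-0.0016 -0.0005  0.1246] twist 0.0015
time: 30.1
ee_pos: [444.6, -147.9, 76.7]
ee_rot: [1.924, 2.481, 0.001]
ft_force: [-1.0, 0.2, -2.7]
gripper_width: 0.613
t 30.2 tcp [ 444.3 -147.9   76.1] psi 104.39 tilt 0.09 w 0.62 F [ 0.2 -0.  -3.8] q [-0.38 -0.25  2.07  0.    1.32 -0.63]
row [-0.0002 -0.0007  0.0411] twist -0.0002
```

View pics/s17.png

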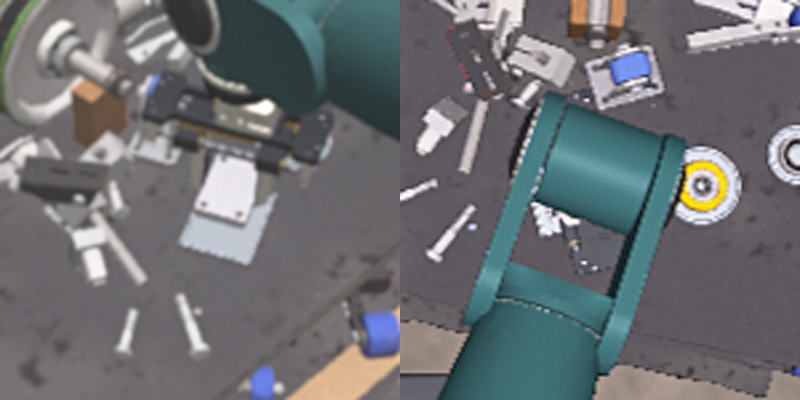

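Run:
```python
from h import *
for n in("top","scene"):
    W=cloud(n,np.load(f"pics/{n}0_d.npy")).reshape(-1,3)
    a=np.radians(14.4);u=np.array([np.cos(a),np.sin(a)]);v=np.array([-u[1],u[0]])
    q=W[:,:2]-[443.8,-148.3]; s=q@u;t=q@v
    for h in(30,60,85):
        m=(W[:,2]>h)&(W[:,2]<300)&(abs(s)<150)&(abs(t)<100)&(W[:,0]>300)
        print(n,h,m.sum(), (s[m].min().round(),s[m].max().round(),t[m].min().round(),t[m].max().round()) if m.any() else '')
        m2=m&(abs(s)<110)&(abs(t)<55); print('  in body box',m2.sum())
```

```text
top 30 494 (np.float64(86.0), np.float64(150.0), np.float64(-100.0), np.float64(100.0))
  in body box 0
top 60 322 (np.float64(86.0), np.float64(150.0), np.float64(-100.0), np.float64(89.0))
  in body box 0
top 85 241 (np.float64(86.0), np.float64(150.0), np.float64(-100.0), np.float64(85.0))
  in body box 0
scene 30 785 (np.float64(83.0), np.float64(150.0), np.float64(-100.0), np.float64(100.0))
  in body box 0
scene 60 469 (np.float64(83.0), np.float64(150.0), np.float64(-100.0), np.float64(96.0))
  in body box 0
scene 85 289 (np.float64(91.0), np.float64(150.0), np.float64(-100.0), np.float64(91.0))
  in body box 0
```

```bash
python3 -m handwheel '0 -0.0005 0.035 0 1;0 -0.0005 0.035 0 1;0 -0.0005 0.035 0 1;0 -0.0005 0.035 0 1;0 -0.0005 0.035 0 1;0 -0.0005 0.035 0 1'; python3 go.py 443.8 -148.3 35 104.4
```

```text
time: 30.8
ee_pos: [443.8, -148.1, 41.0]
ee_rot: [1.925, 2.481, 0.0]
ft_force: [0.5, -0.1, -3.6]
gripper_width: 0.617
t 30.8 tcp [ 443.8 -148.1   41. ] psi 104.38 tilt 0.07 w 0.617 F [ 0.5 -0.1 -3.6] q [-0.38 -0.22  2.1  -0.    1.26 -0.63]
row [-0.0002 -0.      0.006 ] twist -0.0003
```

```bash
python3 -m handwheel '0 0 0.005 0 1;0 0 0.005 0 1;0 0 0.005 0 1;0 0 0.005 0 1'; python3 go.py 443.8 -148.3 35 104.4
```

```text
time: 31.2
ee_pos: [443.4, -147.9, 35.1]
ee_rot: [-1.926, -2.482, 0.0]
ft_force: [0.1, -0.3, -4.0]
gripper_width: 0.616
t 31.2 tcp [ 443.4 -147.9   35.1] psi 104.38 tilt 0.0 w 0.616 F [ 0.1 -0.3 -4. ] q [-0.38 -0.21  2.1   0.    1.25 -0.63]
row [-0.0004  0.0003  0.0001] twist -0.0003
```

```bash
python3 -m handwheel '0 0 0.0005 0 1;0 0 0.0005 0 -0.5;0 0 0.0005 0 -0.7;0 0 0.0005 0 -0.8;0 0 0.0005 0 -0.8;0 0 0.0005 0 -0.8'; python3 go.py; python3 -m handwheel '0 0 -0.02 0 -0.8;0 0 -0.06 0 -0.8;0 0 -0.11 0 -0.8;0 0 -0.15 0 -1;0 0 -0.15 0 -1;0 0 -0.15 0 -1'; python3 go.py 300 -550 200 104.4
```

```text
time: 31.8
ee_pos: [443.5, -148.0, 34.7]
ee_rot: [1.926, 2.482, 0.0]
ft_force: [0.8, 0.8, 0.1]
gripper_width: 0.896
t 31.8 tcp [ 443.5 -148.    34.7] psi 104.38 tilt 0.01 w 0.896 F [0.8 0.8 0.1] q [-0.38 -0.21  2.1   0.    1.25 -0.63]
time: 32.4
ee_pos: [443.6, -148.0, 185.2]
ee_rot: [1.925, 2.481, 0.001]
ft_force: [0.1, 0.2, -0.5]
gripper_width: 0.995
t 32.4 tcp [ 443.6 -148.   185.2] psi 104.38 tilt 0.09 w 0.995 F [ 0.1  0.2 -0.5] q [-0.38 -0.33  1.95  0.    1.52 -0.63]
row [-0.3537 -0.239  -0.0148] twist -0.0003
```

Next I move the arm aside so the cameras can check everything.

```bash
python3 -m handwheel '-0.353 -0.239 -0.015 0 -1;-0.353 -0.239 -0.015 0 -1;-0.353 -0.239 -0.015 0 -1;-0.353 -0.239 -0.015 0 -1;-0.353 -0.239 -0.015 0 -1;-0.353 -0.239 -0.015 0 -1;-0.353 -0.239 -0.015 0 -1;-0.353 -0.239 -0.015 0 -1;-0.353 -0.239 -0.015 0 -1;-0.353 -0.239 -0.015 0 -1;-0.353 -0.239 -0.015 0 -1;-0.353 -0.239 -0.015 0 -1'; python3 go.py
python3 - <<'E'
from seg import *
p,d=cams.read_camera("top"); np.save("pics/top18_p.npy",p); np.save("pics/top18_d.npy",d)
q,_=cams.read_camera("scene")
cv2.imwrite("pics/t18.png",cv2.resize(p[120:260,100:420],(800,350),interpolation=2)[:,:,::-1])
cv2.imwrite("pics/sc18.png",q[:,:,::-1])
def b(*a):
    try: print(blob("top",p,*a))
    except Exception as e: print('x')
b(28,(535,600,275,370),lambda h,o:(h[...,2]>215)&(h[...,1]<14))
b(24,(390,505,-355,-240),lambda h,o:(h[...,1]>100)&(abs(h[...,0].astype(int)-25)<10))
a=[cv2.resize(ortho("top",p,z,x-60,x+60,y-60,y+60,3),(390,290)) for z,x,y in((28,565,322),(18,480,-414),(24,446,-297),(20,444,-148))]
cv2.imwrite("pics/o18.png",np.vstack([np.hstack(a[:2]),np.hstack(a[2:])])[:,:,::-1])
E
```

```text
time: 33.6
ee_pos: [299.9, -548.3, 198.7]
ee_rot: [-1.924, -2.482, -0.001]
ft_force: [0.4, 0.5, 0.6]
gripper_width: 1.0
t 33.6 tcp [ 299.9 -548.3  198.7] psi 104.42 tilt 0.08 w 1.0 F [0.4 0.5 0.6] q [-1.11  0.02  1.61  0.    1.51 -1.36]
{'rect': (564.4, 323.1), 'size': (28.3, 54.4), 'longaxis': np.float32(111.6), 'cen': (563.7, 323.5), 'ell': (np.float64(32.6), np.float64(73.2))}
{'rect': (445.5, -295.8), 'size': (59.0, 59.7), 'longaxis': np.float32(90.0), 'cen': (445.5, -295.8), 'ell': (np.float64(59.6), np.float64(60.2))}
```

View pics/t18.png

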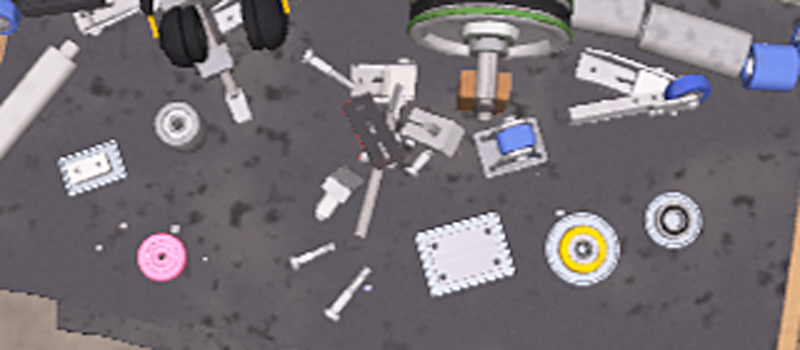

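View pics/o18.png

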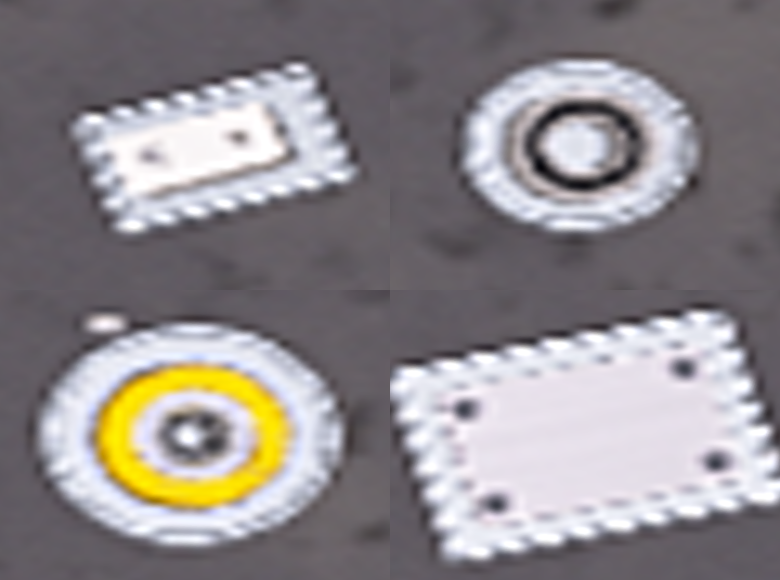

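View pics/sc18.png

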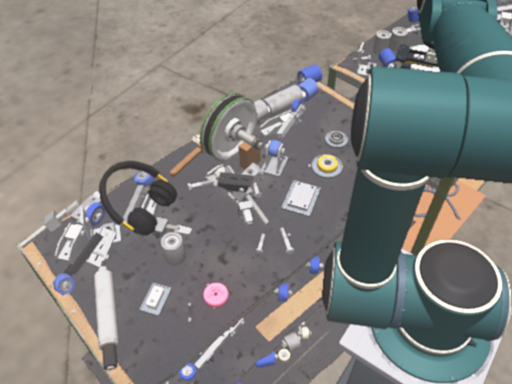

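```bash
python3 -c "
from workcell import order; print(order.job_done())"
```

```text
the job is handed in; nothing more can be done
None
```

I moved the four parts, in order, into their trays: block, bearing, wheel, plate. Each was released about 1 mm or less above the tray floor and stayed same side up. I handed the job in at about 34 s of the 115 s allowed; the hand-in reports no verdict.

| Part | Centre against tray centre (last top-camera picture) | Limit |
|---|---|---|
| Block | about 2 mm off | 13 mm |
| Bearing | looks centred, judged by eye only | 12 mm |
| Wheel | about 2–3 mm off | 14 mm |
| Plate | about 1 mm off | 14 mm |

- **Left alone:** in the last pictures the sleeve, the fork bracket and the pink wheel look unmoved; I judged this by eye. The arm was parked clear with the gripper open.
- **Cameras disagree slightly:** the two cameras differed by about 2–5 mm. I averaged them for the targets, and the table uses the top camera alone.
- **Not measured:** I did not measure the final heights or tilts separately. They rest on the release heights and the pictures.

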